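# Stow the spatula, close the spice grinder and hold its lid at half-turn

### The job

Finish cleaning the spice grinder: lay its spatula flat in the empty shaped compartment of the wooden tray, blade in the wide end, and let go of it. Then put the lid on the grinder with its lugs through the gaps until the flange sits down on the rim, and twist it clockwise (seen from above) half-way to the lock, 45 degrees, never so far that the lock clicks. Finish still gripping the lid there against its return spring, and leave the mortar, the jar and the scoop where they are.

Things in the scene. Friction and masses are not known exactly. Their poses are not given: they have to be found in the camera images.
- spatula: Small spatula lying flat on the worktop: wooden handle 100 x 16 x 20 mm high, then a flat steel blade 46 x 38 x 4 mm on a 10 mm wide neck, 161 mm long overall, 70 g or so. Origin: underside of the middle of the handle; x points along it to the blade, z up. It balances about 15 mm from the origin towards the blade.
- blade (a point): Centre of the spatula's blade, 88 mm from the spatula's origin along its x, 2 mm above its underside.
- tray: Fixed light-wood tray 200 (x) x 140 (y) x 13 mm high, floor 4 mm, origin under its centre. Keyhole-shaped spatula compartment along x, centred at y = -32 mm: handle channel 30 mm wide from x = -92 to +20, then a blade pocket 56 mm wide from x = +20 to +92. Walls rise 9 mm above its floor. The plain compartment at y = +36 mm holds the scoop.
- bed (a point): On the floor of the tray's spatula compartment, axes as the tray (x points to the blade end): the spatula's origin belongs here, its x along this x.
- lid: Grey bayonet lid, upright, 160 g. Origin under its centre, z up. Round plug 72 mm across, 18 high, foot tapered; at its foot two lugs (14 wide, 8 high, reaching 42 mm from the axis) on the +x and -x sides; flange 100 mm across at 18 to 26 mm height; on top a bar grip 70 long (along x, in line with the lugs), 16 wide, at 26 to 56 mm height. Half a turn makes no difference.
- grinder: Fixed spice grinder, a steel cylinder 108 mm across (119 at its foot), 110 mm high, open on top; origin under its centre. Black ridges outside the rim: wide ones mark the entry gaps (+x and -x sides) and the locked position (90 degrees clockwise of them), a narrow longer one marks half-way (45 degrees clockwise).
- mouth (a point): Centre of the grinder's rim, at rim height, z up, x to one entry gap. Mouth 75 mm wide; its 8 mm thick ledge has two gaps 20 mm wide on the +x and -x sides; the lugs go straight down there when the lid's x lies along this x (within 2.5 degrees). Fully down, the flange rests on the rim, lid origin 18 mm below this point; the lugs then turn under the ledge with 2 mm of vertical play.
- carrier (a joint): Sprung carrier in the grinder's mouth; its white posts take the lugs (2 mm play on each side) and turn with them. Value 0 at the entry position, to which the spring returns it, growing as the lid is twisted clockwise from above; 0.785 is half-way, the lock clicks at 1.25, the stop is at 1.57. Spring: 0.06 N m at 0, 0.15 N m half-way.
- mortar: Bystander: dark stone mortar 124 mm across, 75 mm high (125 mm with its pestle), origin under its centre.
- jar: Bystander: small glass jar with a steel cap, 54 mm across, 85 mm high, origin under its centre.
- scoop: Bystander: steel measuring scoop lying in the tray's plain compartment, about 120 mm long, 16 mm high, origin under the root of its handle near the cup.
Things that resemble listed ones, but are neither listed nor needed, are in the scene too. Several things have the shape of the grinder; the one meant has the colours described above. Of the things that look like the tray, take the one that is farthest to the robot's right at the start.

How it is judged:
By the outcome, as a careful person would: the job done as asked, in the order asked, and still so for the second after the job is handed in, while the arm keeps its last pose, push and grip.
It also fails if it takes over 64 s, if anything falls off the work surface, if the arm or the gripper's body presses on something with over 40 N, if the wrist force passes 120 N, or if a joint passes its speed limit or range.

### The arm

A 6-joint arm with a two-finger parallel gripper is mounted at the origin on the work surface. World frame = base frame: x ahead of the robot, y to its left, z up, the work surface at z = 0. Lengths are in m, angles in degrees, forces in N, time in s.
With the tool pointing down it reaches from about 0.25 to 0.8 m from the base axis. Payload 3.9 kg.
Tool frame: the origin (TCP) lies between the finger pads; the fingertips stand env.tip_extent ahead of it and the grasp point (between the pads) lies 3 mm ahead of it (env.tip_extent is the distance from the TCP to the fingertips, in m); x points along the fingers, z is the direction in which the jaws open and shut, and the axes are right-handed (so a half turn about x gives the same grasp; the last joint's range is limited). The gripper opens to 85 mm and grips with 20 to 120 N. Pads are 22 mm wide; open, the fingers measure 114 mm over their backs; the gripper's body (76 mm by 85 mm) begins 54 mm behind the grasp point. The pads swing forward as they close: fully open they stand 13 mm farther back than shut.
Start: joints at [-71.562, 14.897, -7.913, 67.191, 0, 90], TCP at [0.166, -0.498, 0.253] pointing down, gripper open.
Joint ranges: [-159.42, 159.42], [-47.68, 98.78], [-73.54, 78.23], [-108.79, 121.32], [-90, 84.71], [-180, 180]. Speed limits (degrees/s): [147.25, 147.25, 180, 180, 180, 180].

### API

Orientations are given as [roll, pitch, yaw] about the fixed x, y, z axes, in that order (R = Rz(yaw) Ry(pitch) Rx(roll)).
In Python, from rig import env, imaging gives the robot as it stands. Calls block until the motion is done:
- env.goto(position, orientation): joint-space move of the TCP to a pose.
- env.movel(position, rate=0.15, rotation=None): straight line of the TCP; rotation=None keeps the orientation; rate is the mean speed in m/s.
- env.goto_joints(angles): joint-space move.
- env.command_gripper(opening): finger opening in m; the grip force is fixed at half the most; returns when the fingers have stopped.
- env.wait(seconds).
- env.ik(position, orientation): joint angles nearest the present ones, or None.
- env.sense(): the state.
- imaging.capture(name): name is "scene" or "top" or "wrist"; returns a dict with "frame" (400x640x3 uint8, blue, green, red), "range_z" (400x640 float32, m along the optical axis (not along the pixel's ray), 0 where there is no reading), "mtx" (3x3 intrinsics, pixels), "world_from_camera" (4x4, takes a point from camera to world coordinates); the wrist camera has in their place "T_tool_cam" (4x4, takes a point from camera to tool coordinates, whose origin is the TCP and whose axes are the tool frame's). Camera axes: x right, y up, looking along -z (the intrinsics and any distortion apply to the point x, -y, -z); pixel columns grow to the right and rows downward; lengths in m; the calibration is good to about 2 mm. A picture is of the moment at which its call begins: read the wrist's pose just before it.
A pose or a line that the arm cannot do raises env.IKError and nothing moves.
- env.close_job(): hands the job in, once; it reports no verdict.
The state is a dict: "t": time; "joints": joint angles; "qd": joint speeds; "tau": joint torques, N m; "tcp_pos": TCP position; "ee_rot": TCP orientation; "force": force on the tool from outside, world axes, zero at the start; "moment": the same for the moment, N m; "width": finger opening in m.
Only numpy, scipy, OpenCV 4.12 (cv2) and the standard library are available. Lean on these libraries where they do the work, as an engineer would, in place of code of your own. Each camera call takes 0.05 s, during which the arm holds its last target. There are 200 camera calls.

## Working session

There is one attempt and no reset: what is moved stays moved. The work goes in short steps, each a Python script; the robot and the scene stay as the last script left them, time stands still between calls to the robot, and variables do not carry over. Pictures are saved under pics/ and viewed, about 8 in all and at most 12, crops included, and the job is handed in when it is done.

```bash
ls; mkdir -p pics; cat > h.py <<'E'
import numpy as np, cv2
from rig import env, imaging
def cap(n):
    s=env.sense(); c=imaging.capture(n); 
    return s,c
def pts(c,T):
    z=c["range_z"]; h,w=z.shape; v,u=np.mgrid[0:h,0:w]; K=c["mtx"]
    x=(u-K[0,2])/K[0,0]*z; y=(v-K[1,2])/K[1,1]*z
    P=np.stack([x,-y,-z,np.ones_like(z)],-1)
    return (P@T.T)[...,:3]
E
python3 - <<'E'
from h import *
s=env.sense(); print(s, env.tip_extent)
for n in("top","scene"):
    c=imaging.capture(n); print([k for k in c], c["mtx"], c.get("world_from_camera"))
    np.savez(f"{n}0.npz",**{k:v for k,v in c.items() if isinstance(v,np.ndarray)})
    cv2.imwrite(f"pics/{n}0.png",c["frame"])
E
```

```text
pics
{'t': 0.0, 'joints': array([-7.15624381e+01,  1.49363445e+01, -7.98773180e+00,  6.71919735e+01,
       -1.75024949e-03,  8.99983575e+01]), 'qd': array([-0.00293793, -0.00734774, -0.03137299, -0.02002474, -0.03379659,
        0.10573673]), 'tau': array([ 6.48997338e-04, -4.05676603e+01,  2.53923208e+01,  1.86505797e-02,
        1.74689012e-04, -5.79558375e-06]), 'tcp_pos': array([ 0.16582233, -0.49742019,  0.25244627]), 'ee_rot': array([-179.13758081,   89.88393702,  109.3016254 ]), 'force': array([0.60465243, 0.09886592, 0.50146123]), 'moment': array([ 0.00046376,  0.05093874, -0.04260249]), 'width': 0.0855187097872876} 0.022
['frame', 'range_z', 'mtx', 'world_from_camera'] [[400.52558033   0.         318.73217272]
 [  0.         400.52558033 198.94663961]
 [  0.           0.           1.        ]] [[-0.00883821  0.99804459 -0.06187802  0.45190855]
 [-0.99989504 -0.00953111 -0.01091151  0.07185194]
 [-0.01147994  0.06177508  0.99802407  1.10455893]
 [ 0.          0.          0.          1.        ]]
['frame', 'range_z', 'mtx', 'world_from_camera'] [[490.60826575   0.         321.07114077]
 [  0.         490.60826575 205.48716396]
 [  0.           0.           1.        ]] [[ 0.86064396 -0.4292821   0.27387745  0.85506438]
 [ 0.50919704  0.72214443 -0.46821555 -0.50193575]
 [ 0.00321748  0.54242447  0.84009841  1.10435177]
 [ 0.          0.          0.          1.        ]]
```

View pics/top0.png

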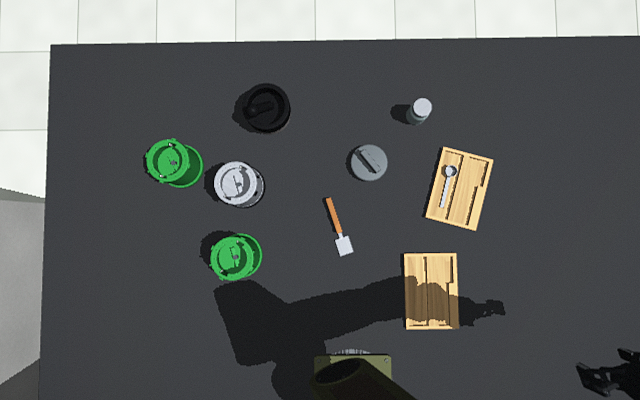

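View pics/scene0.png

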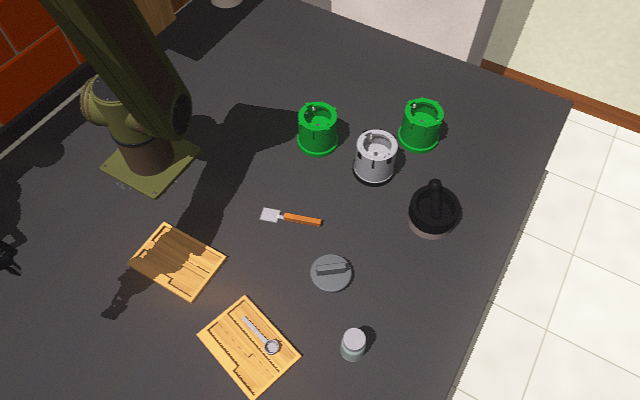

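The top view shows three grinder shapes: green at (174,162), green at (236,257) and steel/grey at (239,183). The steel one fits. There are two trays, at (460,188) holding the scoop and at (431,290). The one at (460,188) is farther to the robot's right (-y). The lid is at (368,162) and the spatula at (338,227), with its blade at (344,245). Next I'll measure these and confirm with an enlarged crop.

```bash
python3 - <<'E'
from h import *
d=np.load("top0.npz"); P=pts(d,d["world_from_camera"]); f=d["frame"]
hsv=cv2.cvtColor(f,cv2.COLOR_BGR2HSV)
def rect(m,u0,u1,v0,v1,name):
    mm=np.zeros(m.shape,bool); mm[v0:v1,u0:u1]=m[v0:v1,u0:u1]
    q=P[mm]; r=cv2.minAreaRect((q[:,:2]*1000).astype(np.float32)); print(name,len(q),"mean",q.mean(0).round(4),"rect",np.round(r[0],1),np.round(r[1],1),round(r[2],1),"z",np.percentile(q[:,2],[5,50,95]).round(4))
    return q
Z=P[...,2]
rect(Z>0.006,420,500,140,235,"tray"); 
rect((hsv[...,1]>120),320,350,190,236,"handle")
rect((f.min(-1)>130),325,358,228,262,"blade")
rect((Z>0.012),340,392,138,185,"lidall"); rect((Z>0.045),340,392,138,185,"lidgrip")
q=rect((Z>0.1),208,268,155,210,"rim")
rect((Z>0.01),390,440,90,130,"jar");rect((Z>0.01),235,300,75,140,"mortar")
a=cv2.resize(f[145:235,420:500],(400,450),interpolation=cv2.INTER_CUBIC); b=cv2.resize(f[150:220,205:275],(400,450)[:1]+(400,),interpolation=cv2.INTER_CUBIC)
b=cv2.copyMakeBorder(b,0,50,0,0,cv2.BORDER_CONSTANT)
cv2.imwrite("pics/crop0.png",np.hstack([a,b]))
E
```

```text
tray 2858 mean [ 0.5436 -0.2949  0.0245] rect [ 555.7 -171.4] [477.5 252.9] 87.7 z [0.0063 0.0127 0.0181]
handle 226 mean [0.4751 0.0453 0.0295] rect [470.2  56.3] [102.2  40.9] 18.0 z [0.0039 0.0209 0.0245]
blade 267 mean [0.3948 0.0176 0.0091] rect [416.1  28.4] [103.8  43.9] 27.6 z [0.0012 0.005  0.0089]
lidall 1062 mean [ 0.6156 -0.0501  0.043 ] rect [548.6 -22.4] [ 98.3 251.6] 67.1 z [0.0237 0.0275 0.0573]
lidgrip 185 mean [ 0.6083 -0.044   0.1177] rect [536.2  -8.8] [ 65.9 223.8] 62.7 z [0.0503 0.0557 1.1046]
rim 807 mean [0.5552 0.2865 0.1327] rect [538.4 203.2] [293.6 112.6] 77.6 z [0.1058 0.1109 0.1147]
jar 492 mean [ 0.7377 -0.1734  0.0951] rect [603.5 -74.3] [ 52.6 417.8] 53.2 z [0.022  0.0842 0.0895]
mortar 1925 mean [0.7589 0.2193 0.0675] rect [649.7 139.7] [399.9 122.6] 36.0 z [0.0321 0.0653 0.1192]
```

View pics/crop0.png

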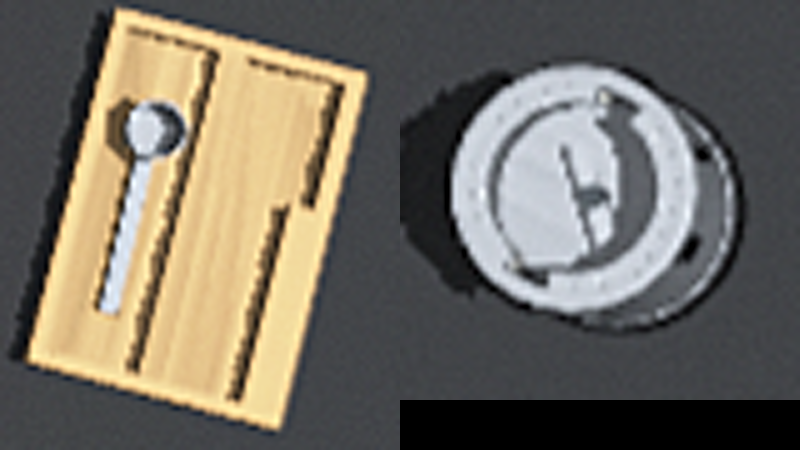

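The crop shows the scoop tray with its keyhole compartment on the right. The wide pocket is at the far end, so tray x points away from the robot. The steel grinder has gaps near crop pixels (605,100) and (525,270). I'll get cleaner estimates and then take near wrist looks.

```bash
cat >> h.py <<'E'
def ray(c,T,uv,z):
    K=c["mtx"]; uv=np.atleast_2d(uv).astype(float)
    d=np.c_[(uv[:,0]-K[0,2])/K[0,0],-(uv[:,1]-K[1,2])/K[1,1],-np.ones(len(uv))]@T[:3,:3].T
    o=T[:3,3]; return o+d*((z-o[2])/d[:,2])[:,None]
from scipy.spatial.transform import Rotation as R
def tool(s):
    T=np.eye(4); T[:3,:3]=R.from_euler("xyz",s["ee_rot"],degrees=True).as_matrix(); T[:3,3]=s["tcp_pos"]; return T
def down(jaw):
    "orientation pointing down with jaw axis (tool z) at world yaw jaw deg"
    a=np.radians(jaw); x=np.array([0,0,-1.]); z=np.array([np.cos(a),np.sin(a),0]); y=np.cross(z,x)
    return list(R.from_matrix(np.c_[x,y,z]).as_euler("xyz",degrees=True))
def wrist(name):
    s=env.sense(); c=imaging.capture("wrist"); T=tool(s)@c["T_tool_cam"]
    cv2.imwrite(f"pics/{name}.png",c["frame"]); np.savez(name+".npz",frame=c["frame"],range_z=c["range_z"],mtx=c["mtx"],T=T); return s,c,T
E
python3 - <<'E'
from h import *
d=np.load("top0.npz"); T=d["world_from_camera"]; f=d["frame"]; P=pts(d,T); ok=d["range_z"]>0.1
hsv=cv2.cvtColor(f,cv2.COLOR_BGR2HSV); Z=P[...,2]
def rect(m,u0,u1,v0,v1,name,z):
    mm=np.zeros(m.shape,np.uint8); mm[v0:v1,u0:u1]=(m&ok)[v0:v1,u0:u1]
    n,l,st,ce=cv2.connectedComponentsWithStats(mm); k=1+np.argmax(st[1:,4])
    vv,uu=np.nonzero(l==k); q=ray(d,T,np.c_[uu,vv],z)
    r=cv2.minAreaRect((q[:,:2]*1000).astype(np.float32)); (ex,ey),er=cv2.minEnclosingCircle((q[:,:2]*1000).astype(np.float32))
    print(name,len(q),"mean",q.mean(0).round(4)[:2],"rect",np.round(r[0],1),np.round(r[1],1),round(r[2],1),"circ",round(ex,1),round(ey,1),round(er,1))
rect(hsv[...,1]>60,420,500,140,235,"tray",.013); 
rect((hsv[...,1]>120),320,350,190,236,"handle",.02)
rect((f.min(-1)>130),325,358,228,262,"blade",.004)
rect((Z>0.015)&(Z<.035),340,392,138,185,"lidflange",.026); rect((Z>0.045),340,392,138,185,"lidgrip",.056)
rect((Z>0.1),208,268,155,210,"rim",.11)
rect((Z>0.07),390,440,90,130,"jar",.085);rect((Z>0.05),235,300,75,140,"mortar",.075)
c=imaging.capture("wrist");print(c["T_tool_cam"].round(3),c["mtx"].round(1)); print(down(110), env.sense()["ee_rot"])
for n,p in dict(tray=(.55,-.29),lid=(.61,-.05),gr=(.55,.28),sp=(.46,.04)).items():
  for j in range(-90,270,45): 
    q=env.ik([*p,.26],down(j)); print(n,j,None if q is None else np.round(q,0)) 
E
```

```text
tray 3784 mean [ 0.5441 -0.2997] rect [ 546.3 -296.9] [151.5 208.1] 74.1 circ 546.1 -298.3 123.2
handle 224 mean [0.4753 0.0451] rect [474.1  45.5] [101.7  18. ] 17.8 circ 473.6 46.7 50.9
blade 266 mean [0.3945 0.0173] rect [399.   18.6] [61.9 38.1] 17.9 circ 397.6 19.1 32.2
lidflange 858 mean [ 0.6174 -0.0515] rect [618.  -50.7] [97.4 98.4] 88.9 circ 618.4 -51.8 49.8
lidgrip 174 mean [ 0.6181 -0.0513] rect [618.  -51.3] [69.2 17.6] 38.7 circ 616.6 -49.5 34.6
rim 789 mean [0.5576 0.2916] rect [558.2 291.7] [109.9 105.5] 89.4 circ 557.2 291.6 58.2
jar 297 mean [ 0.7501 -0.1838] rect [ 750.3 -184.2] [49.1 47.2] 89.3 circ 750.3 -183.2 26.0
mortar 1126 mean [0.7602 0.224 ] rect [759.7 220.4] [123.5 125. ] 89.3 circ 759.1 219.7 65.0
[[-0.     0.293 -0.956 -0.121]
 [ 0.001  0.956  0.293  0.076]
 [ 1.    -0.    -0.    -0.   ]
 [ 0.     0.     0.     1.   ]] [[314.8   0.  320.4]
 [  0.  314.8 197.6]
 [  0.    0.    1. ]]
[np.float64(-109.99999999999997), np.float64(90.0), np.float64(0.0)] [-178.2176472    89.9116644   110.21806685]
tray -90 [-28.  24.   7.  73.   0. 152.]
tray -45 [-28.  24.
[... 637 characters left out ...]
  24.   7.  73.   0. 162.]
gr 0 [ 27.  24.   7.  73.   0. 117.]
gr 45 [27. 24.  7. 73.  0. 72.]
gr 90 [27. 24.  7. 73.  0. 27.]
gr 135 [ 27.  24.   7.  73.   0. -18.]
gr 180 [ 27.  24.   7.  73.   0. -63.]
gr 225 [  27.   24.    7.   73.   -0. -108.]
sp -90 [   5.    9.  -15.   66.    0. -175.]
sp -45 [  5.   9. -15.  66.   0. 140.]
sp 0 [  5.   9. -15.  66.   0.  95.]
sp 45 [  5.   9. -15.  66.   0.  50.]
sp 90 [  5.   9. -15.  66.   0.   5.]
sp 135 [  5.   9. -15.  66.   0. -40.]
sp 180 [  5.   9. -15.  66.   0. -85.]
sp 225 [   5.    9.  -15.   66.    0. -130.]<sys>:0: UserWarning: Gimbal lock detected. Setting third angle to zero since it is not possible to uniquely determine all angles.
```

```bash
python3 - 2>/dev/null <<'E'
from h import *
# jaw angles give approx poses
for n,p,j in [("tray",(.546,-.297,.20),74.1),("lid",(.618,-.051,.2),-51.3),("gr",(.557,.291,.27),45),("sp",(.459,.04,.2),-72.2)]:
    env.goto(list(p),down(j)); env.wait(.2); s,c,T=wrist(n+"1"); print(n,s["t"],s["tcp_pos"].round(4),s["joints"].round(0))
I=[cv2.resize(cv2.imread(f"pics/{n}1.png"),(400,250),interpolation=cv2.INTER_AREA) for n in("tray","lid","gr","sp")]
cv2.imwrite("pics/m1.png",np.vstack([np.hstack(I[:2]),np.hstack(I[2:])]))
E
```

```text
tray 1.9417 [ 0.5455 -0.2978  0.2002] [-29.  26.   1.  65.  -0. -13.]
lid 4.4167 [ 0.618  -0.0513  0.2   ] [ -5.  26.   0.  65.  -0. 137.]
gr 6.0 [0.5574 0.2899 0.2697] [27. 25. 10. 75. -0. 73.]
sp 7.7167 [0.4595 0.0404 0.2001] [  5.  10. -22.  57.   0. 167.]
```

View pics/m1.png

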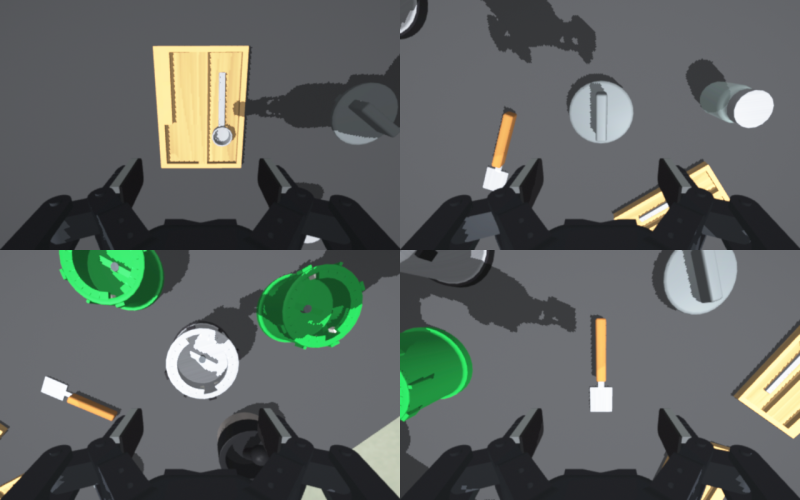

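View pics/gr1.png

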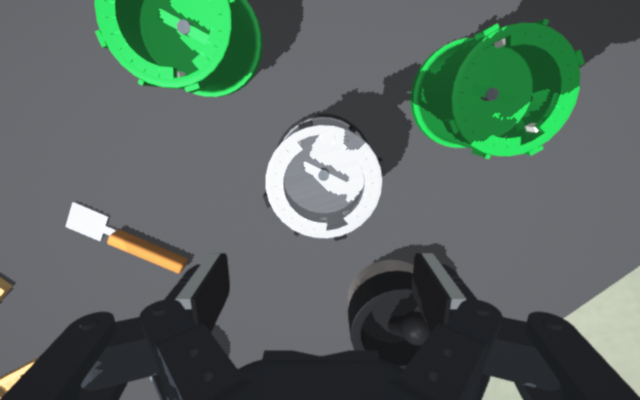

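Wrist looks: the grinder is centred at about (323,181), with ledge gaps at about (308,143) and (337,222). The spatula, lid and tray are all clear. Now I'll measure from these near views.

```bash
cat > meas.py <<'E'
from h import *
def load(n):
    d=dict(np.load(n+"1.npz")); P=pts(d,d["T"]); P[d["range_z"]<.05]=np.nan; return d,P,cv2.cvtColor(d["frame"],cv2.COLOR_BGR2HSV)
def big(d,m,z,near,name,box=None):
    m=m.astype(np.uint8); n,l,st,ce=cv2.connectedComponentsWithStats(m)
    q0=ray(d,d["T"],ce[1:],z); ok=[k for k in range(1,n) if st[k,4]>60 and np.hypot(*(q0[k-1][:2]-near))<.08]
    k=max(ok,key=lambda k:st[k,4]); vv,uu=np.nonzero(l==k); q=ray(d,d["T"],np.c_[uu,vv],z)[:,:2]
    r=cv2.minAreaRect((q*1000).astype(np.float32)); c=cv2.minEnclosingCircle((q*1000).astype(np.float32))
    print(name,len(q),"mean",q.mean(0).round(4),"rect",np.round(r[0],1),np.round(r[1],1),round(r[2],1),"circ",np.round(c[0],1),round(c[1],1)); return q
E
python3 - <<'E'
from meas import *
d,P,h=load("tray"); Z=P[...,2]; print("trayz",np.nanpercentile(Z[(h[...,1]>60)&(h[...,2]>100)],[5,50,95]).round(4))
big(d,(h[...,1]>50)&(h[...,2]>90)&(np.arange(400)[:,None]<290),.008,(.546,-.297),"tray")
big(d,(Z>.0095)&(Z<.0165),.013,(.546,-.297),"traywalls")
d,P,h=load("lid"); Z=P[...,2]
big(d,(Z>.018)&(Z<.04),.026,(.618,-.051),"flange"); big(d,Z>.048,.056,(.618,-.051),"grip"); print("gripz",np.nanmedian(Z[(Z>.048)&(abs(P[...,0]-.618)<.04)&(abs(P[...,1]+.05)<.04)]))
d,P,h=load("sp"); Z=P[...,2]
big(d,(h[...,1]>120)&(h[...,0]<25),.018,(.474,.045),"handle"); big(d,d["frame"].min(-1)>140,.004,(.4,.019),"blade")
d,P,h=load("gr"); Z=P[...,2]
m=(Z>.104)&(Z<.12); q=big(d,m,.11,(.557,.291),"rim"); c0=q.mean(0)
# inner hole contour
mm=m.astype(np.uint8); cs,hi=cv2.findContours(mm,cv2.RETR_CCOMP,cv2.CHAIN_APPROX_NONE)
for i,c in enumerate(cs):
    if len(c)>60:
        w=ray(d,d["T"],c[:,0,:],.11)[:,:2]
        if np.hypot(*(w.mean(0)-c0))<.03:
            cc,r=cv2.minEnclosingCircle((w*1000).astype(np.float32)); e=cv2.fitEllipse((w*1000).astype(np.float32)); print("contour",hi[0,i],len(c),np.round(cc,1),round(r,1),np.round(e[0],1),np.round(e[1],1),e[2])
            if hi[0,i,3]>=0:
                C=np.array([557.5,291.5])/1000
                a=np.degrees(np.arctan2(*(w-c0)[:,::-1].T)); rr=np.hypot(*(w-c0).T)*1000
                for k in range(-180,180,10):
                    s=(a>=k)&(a<k+10); print(k+5,rr[s].mean().round(1) if s.any() else None,end="; ")
                print()
x=d["frame"][90:270,220:420]; cv2.imwrite("pics/grcrop.png",np.hstack([cv2.resize(x,(400,360),interpolation=cv2.INTER_CUBIC),cv2.resize(cv2.cvtColor(m[90:270,220:420].astype(np.uint8)*255,cv2.COLOR_GRAY2BGR),(400,360))]))
E
```

```text
trayz [0.0034 0.0055 0.0144]
tray 26335 mean [ 0.5383 -0.2966] rect [ 549.3 -297.1] [145. 205.] 74.1 circ [ 549.3 -297. ] 124.6
traywalls 11503 mean [ 0.528  -0.3011] rect [ 547.6 -296.8] [140.2 200.3] 74.2 circ [ 547.9 -296.5] 121.8
flange 6585 mean [ 0.6229 -0.0489] rect [620.4 -50.8] [98.1 97.9] 38.7 circ [620.4 -51.1] 49.6
grip 1393 mean [ 0.6218 -0.0498] rect [621.1 -50.5] [68.8 15.5] 38.3 circ [620.8 -50.4] 34.8
gripz 0.2582747562032696
handle 1674 mean [0.4803 0.0466] rect [477.9  46.1] [99.2 15.8] 18.3 circ [477.6  46.9] 49.8
blade 1562 mean [0.3957 0.0189] rect [398.4  20. ] [58.4 39.2] 18.5 circ [396.2  19.5] 31.8
rim 5436 mean [0.5574 0.2955] rect [558.8 293.6] [107.3 109.5] 35.7 circ [559.1 293.7] 57.9
contour [33  1  6 -1] 372 [559.1 293.7] 57.9 [558.9 293.7] [107.7 109.1] 20.40966796875
contour [32 30 -1  5] 270 [558.1 294. ] 45.1 [558.  294.4] [72.1 83.3] 64.88175964355469
-175 36.3; -165 36.7; -155 37.1; -145 37.8; -135 37.4; -125 37.6; -115 37.6; -105 37.9; -95 37.9; -85 38.3; -75 38.4; -65 38.2; -55 38.5; -45 41.2; -35 45.5; -25 45.7; -15 41.4; -5 38.1; 5 37.7; 15 37.7; 25 37.4; 35 37.1; 45 37.1; 55 36.8; 65 36.6; 75 36.3; 85 36.0; 95 35.7; 105 35.7; 115 35.4; 125 35.5; 135 38.0; 145 43.4; 155 43.5; 165 41.1; 175 35.9;
```

View pics/grcrop.png

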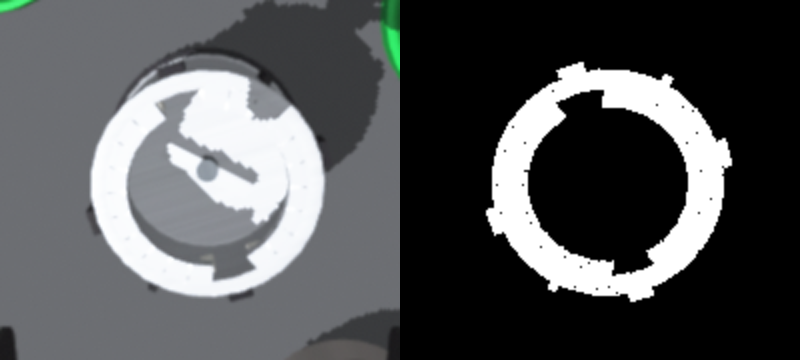

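The grinder centre is at about (558.5, 293.9) mm, with gaps at about -31° and 150°. The narrow ridges sit 45° clockwise of them, as described. The other sizes match too: tray 140x200, flange 98, grip 69x15.5 and handle 99x16. Now I'll pick the spatula, gripped high enough that the fingertips clear the tray walls.

```bash
python3 - 2>/dev/null <<'E'
from h import *
o=down(-71.8); x,y=.4617,.0411
env.command_gripper(.045)
env.goto([x,y,.10],o); env.movel([x,y,.031],rate=.08); env.command_gripper(0.0); print(env.sense()["width"],env.sense()["tcp_pos"])
env.movel([x,y,.15],rate=.15); print(env.sense()["width"],env.sense()["force"])
env.goto([.5228,-.3231,.13],down(74.3)); env.wait(.2); s,c,T=wrist("hold1"); print(s["t"],s["width"],s["tcp_pos"],s["joints"].round(1))
E
```

```text
0.013771373547641411 [0.4621893  0.04107785 0.03168921]
0.014097117752992392 [ 0.36719222 -0.37952576 -1.01073677]
13.95 0.014460165248172792 [ 0.52289411 -0.32284949  0.13006675] [-31.7  27.7  -7.2  55.1   0.  -16. ]
```

View pics/hold1.png

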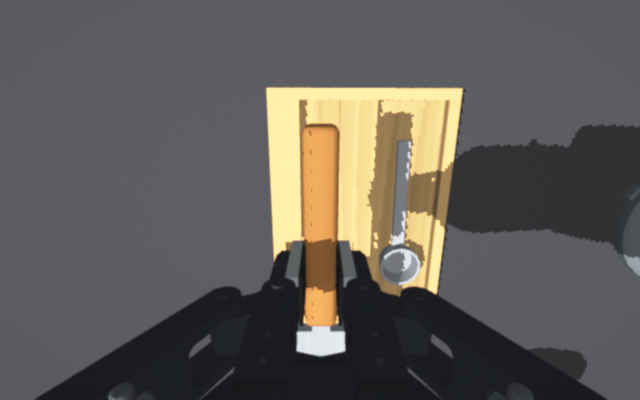

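The spatula is held straight, its axis parallel to the tray, with the handle end at (320,125) and the blade at (320,340). I'll check its height and offset, then lay it down.

```bash
python3 - 2>/dev/null <<'E'
from meas import *
d,P,h=load("hold"); m=(h[...,1]>120)&(h[...,0]<14)&(P[...,2]>.08)
q=P[m]; g=np.array([.5229,-.3228]); xd=np.array([np.cos(np.radians(-15.9)),np.sin(np.radians(-15.9))])
a=(q[:,:2]-g)@xd; l=(q[:,:2]-g)@[-xd[1],xd[0]]
t=q[:,2]; print(len(q),"along",np.percentile(a,[0.5,99.5]),"lat",np.median(l),"z near end",np.percentile(t[a<-.05],[50,90]),"z mid",np.percentile(t[(a>-.03)&(a<-.02)],[50,90]))
end=ray(d,d["T"],[[320,126]],.118)[0][:2]; da=(end-g)@xd; print("end",da)
e=-(.065+da)   # +: grip is farther forward on handle than thought
x,y=g+xd*(np.clip(0,-.01,.01)); 
env.movel([x,y,.045],rate=.12); env.movel([x,y,.0362],rate=.03); s=env.sense(); print(s["force"],s["tcp_pos"],s["width"])
env.command_gripper(.032); env.movel([x,y,.14],rate=.15); env.wait(.1); s,c,T=wrist("placed1"); print(s["t"])
E
python3 - 2>&1 <<'E' | grep -v -i gimbal
from meas import *
d,P,h=load("hold"); print(h[200,320],P[200,320],P[140,320],P[230,320])
g=np.array([.5229,-.3228]); xd=np.array([np.cos(np.radians(-15.9)),np.sin(np.radians(-15.9))])
end=ray(d,d["T"],[[320,126]],.118)[0][:2]; da=(end-g)@xd; print("end",da, (end-g)@[-xd[1],xd[0]])
E
```

```text
[ 16 155 240] [ 0.49148594 -0.31343256  0.11919311] [ 0.46653457 -0.30643428  0.11728549] [ 0.50556651 -0.31738403  0.11834086]
end -0.06451488990466366 0.00027539394772733386
```

Handle top is at 0.118 as expected and level, with the end 64.5 mm back against the 65 I planned and no lateral error. Placing it now.

```bash
python3 - 2>&1 <<'E' | grep -v -i gimbal
from meas import *
x,y=.5229,-.3228
env.movel([x,y,.045],rate=.12); env.movel([x,y,.0362],rate=.03); s=env.sense(); print(s["force"],s["tcp_pos"],s["width"])
env.command_gripper(.032); env.movel([x,y,.14],rate=.15); env.wait(.1); s,c,T=wrist("placed1"); print(s["t"])
d,P,h=load("placed"); 
m=(h[...,1]>150)&(h[...,0]<18)&(h[...,2]>60)&(P[...,2]>.017)&(P[...,2]<.035); q=P[m]; print(len(q),np.percentile(q[:,2],[5,50,95]))
E
```

```text
[ 0.01829652  0.67049055 -0.60557847] [ 0.52275779 -0.32272702  0.03610226] 0.014326810122607102
16.5583
2297 [0.0231444  0.02438869 0.02550654]
```

View pics/placed1.png

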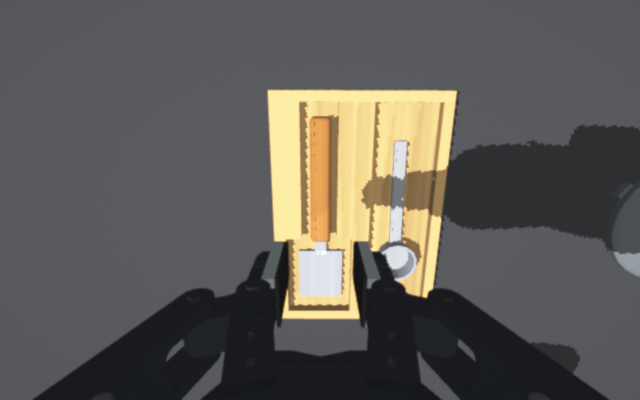

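The spatula lies in the keyhole compartment with its blade at (320,273) in the pocket and the handle top 24 mm up, so it is flat on the floor. Next I'll take opposite-angle looks at the grinder and lid to cancel the wrist-camera bias.

```bash
python3 - 2>&1 <<'E' | grep -v -i gimbal
from meas import *
env.movel([.5229,-.3228,.2],rate=.2)
env.command_gripper(.05)
env.goto([.5585,.294,.27],down(225)); env.wait(.2); wrist("grb1")
env.goto([.620,-.051,.2],down(128.5)); env.wait(.2); s,c,T=wrist("lidb1"); print(s["t"])
def gap(d,m,c0):
    cs,hi=cv2.findContours(m.astype(np.uint8),cv2.RETR_CCOMP,cv2.CHAIN_APPROX_NONE); res=[]
    for i,c in enumerate(cs):
        if len(c)>150:
            w=ray(d,d["T"],c[:,0,:],.11)[:,:2]
            if np.hypot(*(w.mean(0)-c0))<.03 : res.append((hi[0,i,3]>=0,w*1000))
    outer=[w for k,w in res if not k][0]; inner=[w for k,w in res if k][0]
    def circ(w):
        w=w.copy()
        for _ in range(8):
            A=np.c_[2*w,np.ones(len(w))]; b=(w**2).sum(1); s=np.linalg.lstsq(A,b,rcond=None)[0]; r=np.sqrt(s[2]+s[0]**2+s[1]**2)
            e=np.abs(np.hypot(*(w-s[:2]).T)-r); w=w[e<max(1.5,np.percentile(e,80))] if e.max()>1.5 else w
        return s[:2],r
    (ci,ri),(co,ro)=circ(inner),circ(outer); print("inner",ci.round(1),ri.round(1),"outer",co.round(1),ro.round(1))
    v=inner-co; a=np.degrees(np.arctan2(v[:,1],v[:,0])); r=np.hypot(*v.T); a=a[(r>42)]
    for base in(-31,149):
        t=a[np.abs((a-base+180)%360-180)<40]; t=((t-base+180)%360-180)+base; print("gap",base,len(t),t.min().round(1),t.max().round(1),((t.min()+t.max())/2).round(1))
for n in("gr","grb"):
    d,P,h=load(n); Z=P[...,2]; gap(d,(Z>.104)&(Z<.12),np.array([.5585,.294]))
for n in("lid","lidb"):
    d,P,h=load(n); Z=P[...,2]; near=(np.abs(P[...,0]-.62)<.06)&(np.abs(P[...,1]+.05)<.06)
    big(d,near&(Z>.018)&(Z<.04),.026,(.62,-.05),n); big(d,near&(Z>.048),.056,(.62,-.05),n+"grip"); print(np.median(Z[near&(Z>.048)]))
E
```

```text
21.3917
inner [558.3 294.3] 37.1 outer [558.9 293.7] 53.2
gap -31 23 -43.0 -13.5 -28.2
gap 149 31 136.8 166.2 151.5
inner [559.9 292.3] 37.1 outer [559.4 292.8] 53.2
gap -31 30 -42.4 -13.9 -28.2
gap 149 24 137.2 166.2 151.7
lid 6585 mean [ 0.6229 -0.0489] rect [620.4 -50.8] [98.1 97.9] 38.7 circ [620.4 -51.1] 49.6
lidgrip 1393 mean [ 0.6218 -0.0498] rect [621.1 -50.5] [68.8 15.5] 38.3 circ [620.8 -50.4] 34.8
0.2527775898755203
lidb 6622 mean [ 0.6162 -0.0541] rect [618.9 -51.9] [98.3 98.3] 84.9 circ [618.8 -52. ] 49.6
lidbgrip 1396 mean [ 0.6175 -0.0531] rect [618.4 -52.2] [69.5 15.4] 38.1 circ [618.6 -52.5] 35.0
0.2518074005167651
```

Averaging the two views puts the grinder at (559.1, 293.3) with the gap axis at -28.3°, and the lid at (619.7, -51.4) with its bar at 38.2°. Now I'll grip the lid and lower it in steps while watching the force.

```bash
python3 - 2>&1 <<'E' | grep -v -i gimbal
from meas import *
x,y=.6197,-.0514
env.goto([x,y,.12],down(128.2)); env.movel([x,y,.052],rate=.08); env.command_gripper(0.); print(env.sense()["width"],env.sense()["tcp_pos"],env.sense()["force"])
env.movel([x,y,.21],rate=.18); s=env.sense(); print(s["width"],s["force"])
gx,gy=.5591,.2933; o=down(61.7)
env.goto([gx,gy,.21],o); env.movel([gx,gy,.168],rate=.1); env.wait(.1); s=env.sense(); f0=s["force"]; print(s["t"],f0,s["tcp_pos"],s["joints"].round(1))
z=.168
while z>.1441:
    z-=.003; env.movel([gx,gy,z],rate=.03); s=env.sense(); df=s["force"]-f0; print(round(z,4),s["tcp_pos"].round(4),df.round(1),s["moment"].round(2),round(s["t"],1))
    if abs(df[2])>10: break
E
```

```text
0.014772105266236499 [ 0.62018562 -0.05133143  0.05263842] [-0.53436396  0.98975893  3.79954245]
0.014872492204655446 [-0.41785191 -0.04015763 -1.91874558]
26.475 [-0.78719475  0.05882709 -1.51399175] [0.55980836 0.29344939 0.16893404] [27.7 27.7 -1.  61.2 -0.  56. ]
0.165 [0.5591 0.2933 0.1652] [ 0.7  0.5 -0.3] [0.02 0.   0.  ] 26.7
0.162 [0.5589 0.2932 0.1617] [ 0.7 -0.5 -0.7] [-0.01 -0.04  0.01] 27.0
0.159 [0.5589 0.2932 0.1587] [ 1.1  0.3 -0.3] [-0.01 -0.01  0.02] 27.2
0.156 [0.559  0.2931 0.1557] [-0.2  0.1 -0.6] [-0.07 -0.03  0.01] 27.5
0.153 [0.559  0.2932 0.1527] [ 0.7 -0.5 -0.3] [-0.05  0.01 -0.01] 27.7
0.15 [0.559  0.2932 0.1497] [ 0.7 -0.2 -1.2] [-0.1  -0.03  0.02] 28.0
0.147 [0.559  0.2933 0.1467] [ 0.7 -0.3 -1.3] [-0.06 -0.09 -0.01] 28.2
0.144 [0.5596 0.2935 0.1447] [ 1.2 -1.   3.1] [-0.31  0.06  0.02] 28.5
```

The lid went straight in. The first upward contact came at TCP z 0.1447, and the expected seat is 0.1446. I'll twist clockwise in steps while watching the moment.

```bash
python3 - 2>&1 <<'E' | grep -v -i gimbal
from meas import *
gx,gy=.5591,.2933
for a in (5,12,20,30,38,43,46.5):
    env.goto([gx,gy,.1437],down(61.7-a)); env.wait(.05); s=env.sense()
    print(a,s["joints"][5].round(2),s["tcp_pos"].round(4),s["force"].round(1),s["moment"].round(3),round(s["width"],4),round(s["t"],1))
    if np.hypot(*s["force"][:2])>25: break
env.wait(.2); wrist("tw1"); c=imaging.capture("top"); t=c["frame"][140:230,190:290]
sc=imaging.capture("scene")["frame"][110:200,330:430]
cv2.imwrite("pics/tw2.png",np.hstack([cv2.resize(x,None,fx=4,fy=4,interpolation=cv2.INTER_CUBIC) for x in(t,sc)]))
E
```

```text
5 60.92 [0.5594 0.2932 0.1446] [-0.8 -1.5  5.3] [-0.498  0.274 -0.16 ] 0.0147 28.8
12 67.92 [0.5593 0.293  0.1446] [-0.2 -2.   6.4] [-0.572  0.31  -0.16 ] 0.0145 29.1
20 75.92 [0.5592 0.2928 0.1446] [-0.8 -3.4  6.5] [-0.604  0.327 -0.149] 0.0149 29.4
30 85.92 [0.5589 0.2926 0.1447] [-1.4 -4.1  6.3] [-0.725  0.479 -0.161] 0.015 29.7
38 93.92 [0.5586 0.2924 0.1447] [-2.2 -3.9  7.7] [-0.768  0.543 -0.226] 0.0147 30.0
43 98.92 [0.5585 0.2924 0.1446] [-3.9 -3.8  7.1] [-0.754  0.58  -0.177] 0.015 30.3
46.5 102.4 [0.5585 0.2924 0.1446] [-2.9 -4.1  7.4] [-0.798  0.66  -0.083] 0.015 30.6
```

View pics/tw1.png

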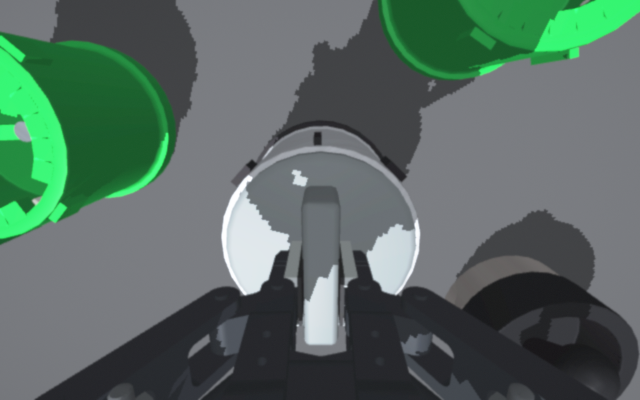

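View pics/tw2.png

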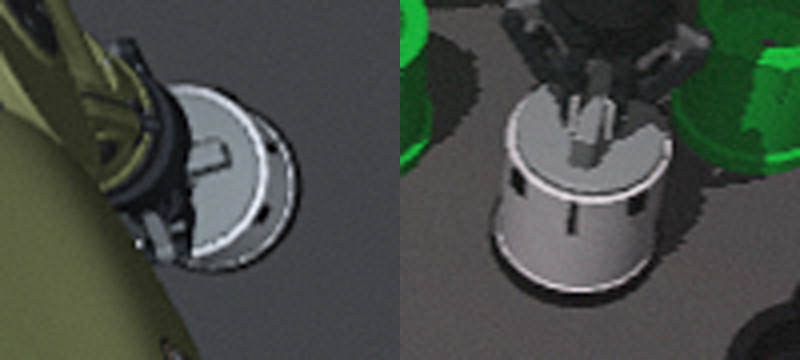

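The bar lines up with the narrow half-way ridge at (318,138) in the wrist view, and the scene view shows the same with the flange flush on the rim. I'll check the angle numerically and confirm it holds steady.

```bash
python3 - 2>&1 <<'E' | grep -v -i gimbal
from meas import *
env.wait(.5)
for _ in range(4): env.wait(.1); s=env.sense(); print(s["moment"].round(3),s["force"].round(1),s["tcp_pos"].round(4),round(s["width"],4),round(s["t"],1))
d,P,h=load("tw"); f=d["frame"]
m=np.zeros((400,640),bool); m[130:146,308:328]=f[130:146,308:328].max(-1)<60
vv,uu=np.nonzero(m); q=ray(d,d["T"],[[uu.mean(),vv.mean()]],.095)[0][:2]*1000
for C in((559.1,293.3),(558.5,294)): v=q-C; print("ridge",uu.mean(),vv.mean(),len(uu),q.round(1),np.hypot(*v).round(1),np.degrees(np.arctan2(v[1],v[0])).round(1))
Z=P[...,2]; ok=(Z>.140)&(Z<.156)&(np.hypot(P[...,0]-.559,P[...,1]-.2935)<.04); ok[:180]=0; ok[238:]=0
big(d,ok,.148,(.559,.293),"bar"); 
fl=(Z>.112)&(Z<.124)&(np.hypot(P[...,0]-.559,P[...,1]-.2935)<.05); q=P[fl]; A=np.c_[q[:,:2]-[.559,.2935],np.ones(len(q))]; print("flange plane (slopes, z; want .118)",np.linalg.lstsq(A,q[:,2],rcond=None)[0].round(4),len(q))
T=tool(env.sense()); print("jaw",np.degrees(np.arctan2(T[1,2],T[0,2])))
E
```

```text
[-0.774  0.614 -0.061] [-2.4 -3.9  6.4] [0.5585 0.2924 0.1447] 0.0149 31.6
[-0.727  0.652 -0.027] [-2.8 -4.3  7.5] [0.5585 0.2924 0.1447] 0.0148 31.7
[-0.742  0.643 -0.011] [-3.  -3.   7.1] [0.5585 0.2924 0.1446] 0.015 31.8
[-0.744  0.613 -0.048] [-3.1 -3.4  8.3] [0.5584 0.2924 0.1447] 0.0149 31.9
ridge 317.05263157894734 138.19736842105263 76 [542.8 346.3] 55.5 107.1
ridge 317.05263157894734 138.19736842105263 76 [542.8 346.3] 54.6 106.7
bar 1512 mean [0.5512 0.3223] rect [551.2 322.5] [15.5 17. ] 15.3 circ [551.5 321.5] 10.6
flange plane (slopes, z; want .118) [ 0.002  -0.0031  0.1183] 15116
jaw 15.260371907594807
```

The flange plane is level at 0.118. The bar has turned 46.4° from the gap, and the carrier should lag by up to about 2.9° of post play, so the two straddle 45°. The grip is steady, so I'm handing in.

```bash
python3 -c "
from h import *
print(env.close_job(), env.sense()['t'])"
```

```text
the job is handed in; nothing more can be done
the job is handed in; nothing more can be done
```

The job is handed in, at about 32 s on the robot clock. The spatula is in the tray, and the lid is on the grinder, turned half-way and still gripped.

- **Spatula:** It lies flat in the keyhole compartment of the tray with the scoop, which was the rightmost one. The blade is in the wide end, and I let go of it. A check picture showed the handle top 24 mm up, which is right for lying on the floor.
- **Lid:** It went through the gaps of the steel grinder with only a few newtons of contact. The flange sits level, with its top at 0.1183 m (0.118 expected).
- **Twist:** I turned it clockwise 46.4°, leaving about 1.4° for play at the posts, so the carrier should sit at roughly 43.5–46.4°. That is well short of the lock click at about 72°. The bar points at the half-way ridge within about 1.5°. The gripper still holds it, pressing down with about 7 N.
- **Check that disagreed:** The measured wrist moment about the vertical ended near zero and was slightly negative during the twist. It never showed the spring's return torque of about +0.15 N m. I relied on the geometry instead, and the carrier angle itself was not measured.
- **Bystanders:** The arm stayed clear of the mortar, jar and scoop. I did not measure their positions again at the end.

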